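# Third hand at the tube-rack jig

## Task

Be a third hand for a colleague who is screwing a test-tube rack together: pick up the loose cream rack body, set it flat on the bed of the assembly jig with its brass-insert end towards the white end plate, then push it squarely and centred against that plate until the plate's red pointer stands midway between the two green marks (about 8 N). Never push the pointer as far as the red mark, and leave everything else on the bench where it is. Finish while still holding the rack body pressed there, steady and without letting go, because the colleague is about to drive the screws.

Things in the scene. Friction and masses are not known exactly. Their poses are not given: they have to be found in the camera images.
- rack_body: The part to press: loose cream plastic test-tube rack body, a block 100 (its x) x 46 (y) x 45 mm high, about 0.25 kg, 8 flush dark discs as tube holes on top. Origin: centre of underside, z up. Brass inserts in its +x end face and two brass dots on top near it mark the end to meet the end plate. Starts flat on the bench, +x within 50 degrees of straight away from the robot.
- insert_end (a point): Centre of the rack body's brass-insert end face (on rack_body at x = +50 mm, 22.5 mm above its underside); axes as rack_body.
- jig: Assembly jig, fixed to the bench, its place and yaw (within 20 degrees) vary: aluminium base 300 (x) x 120 (y) x 14 mm, its top is the bed. Origin: centre of underside; x is the pressing direction (roughly away from the robot), z up. The sprung white end plate stands across the bed at x = 60 mm (at rest); behind it, x = 118 to 148 mm, a grey spring housing 46 mm high above the bed.
- bed (a point): Centre of the bed top, 14 mm above the bench, straight above the jig's origin; axes as the jig. Two dark lips 6 mm high run along the bed from x = -140 to +30 mm, 62 mm apart inside (y = +-31 mm): the 46 mm wide rack body goes between them with 8 mm to spare each side.
- scale (a point): Point midway between the two green marks, on top of the white scale ledge right (-y) of the plate: 80 mm in x and -49 mm in y from the jig's origin, 45 mm above the bed. The ledge is 75 (x) x 22 (y) mm, from jig x = 53 to 128 mm. Green marks lie 7.5 mm in x either side of this point, the red mark 15 mm beyond it; the plate's red pointer moves over them, 20 mm short of it at rest.
- plate_face (a point): Point on the front of the sprung white end plate: the plate is 8 mm thick, 56 mm wide (y), its top 47.5 mm above the bed (its dark carrier behind it: 51 mm). The point lies in the plane of its front face, the one the rack body meets (it looks to -x), on the jig's centre line, at bed height. x is the pressing direction, as the jig's x.
- plate (a joint): How far the end plate is pushed back along the jig's +x, in m: 0 at rest, 0.042 at its stop. A spring of 400 N/m without preload returns it (friction 0.2 N): 0.020 is 8 N, the pointer midway between the green marks, which are at 0.0125 (5 N) and 0.0275 (11 N); red mark at 0.035. A rack body that is let go is pushed back off the marks.
- blue_rack: Bystander: a blue rack of the same size with five capped tubes, tops 66 mm above the bench. Origin: centre of its underside.
- jug: Bystander: glass jug, 112 mm across and 105 mm high, with a handle. Origin: centre of its underside.
- slide_box: Bystander: white and red box for slides, 84 x 60 x 34 mm. Origin: centre of its underside.
- wash_bottle: Bystander: white bottle with a red cap, 62 mm across, 150 mm high. Origin: centre of its underside.
- screw_dish: Bystander: small white dish with brass screws, 68 mm across, 16 mm high, beside the jig on its left (+y). Origin: centre of its underside.
- driver: Bystander: the colleague's screwdriver with an orange handle, 175 mm long along its x, 22 mm high, lying left (+y) of the jig. Origin: on the bench under the blade, near the handle's end.
Things that resemble listed ones, but are neither listed nor needed, are in the scene too. Of the things that look like the rack_body, take the one that is farthest to the robot's left at the start.

How it is judged (in metres and radians):
On the way:
1. the rack body has been pressed against the end plate, with the pointer between the green marks (z of rack_body in the frame of bed between -0.003 and 0.004 m and angle between rack_body's own z axis and vertical below 0.08 rad and angle between the x axis of rack_body and the x axis of jig, either way round below 0.1 rad and x of insert_end in the frame of plate_face between -0.005 and 0.003 m and y of insert_end in the frame of plate_face between -0.008 and 0.008 m and value of joint plate between 0.0125 and 0.0275 m and contact force between rack_body and plate between 4 and 13 N and (contact force between rack_body and the fingers above 2 N or contact force between rack_body and the arm above 2 N)), for 0.3 s.
At the end, for the whole second after the job is handed in: Rack body on the bed (-3 to +4 mm, tilt < 0.08 rad), square within 0.10 rad, brass end within 5 mm of the end plate and centred within 8 mm; plate pushed back 12.5 to 27.5 mm with 4 to 13 N between them; the robot presses the rack (over 2 N), which is still (< 10 mm/s) (all of step 1 and linear speed of rack_body below 0.01 m/s); the arm keeps its last pose, push and grip.
It fails at once if the pointer reached the red mark (plate pushed back over 35 mm) (value of joint plate above 0.035 m).
It fails at once if a bystander was shifted by more than 20 mm (distance of any of blue_rack, jug, slide_box, wash_bottle, screw_dish, driver from where it was at the start of the episode above 0.02 m).
It also fails if it takes over 38 s, if anything falls off the work surface, if the arm or the gripper's body presses on something with over 40 N, if the wrist force passes 120 N, or if a joint passes its speed limit or range.

## Robot

A 6-joint arm with a two-finger parallel gripper is mounted at the origin on the work surface. World frame = base frame: x ahead of the robot, y to its left, z up, the work surface at z = 0. Lengths are in m, angles in degrees, forces in N, time in s.
With the tool pointing down it reaches from about 0.375 to 0.75 m from the base axis. Payload 9 kg.
Tool frame: the origin (TCP) lies where the fingers leave the gripper's body, on its centre line; the fingertips stand 73 mm ahead of it and the grasp point (between the pads) lies 54 mm ahead of it (robot.tip_reach is the distance from the TCP to the fingertips, in m); z points along the fingers, y is the direction in which the jaws open and shut (so a half turn about z gives the same grasp; the last joint's range is limited). The gripper opens to 85 mm and grips with 20 to 120 N. Pads are 22 mm wide; open, the fingers measure 114 mm over their backs; the gripper's body (76 mm by 85 mm) begins 54 mm behind the grasp point. The pads swing forward as they close: fully open they stand 13 mm farther back than shut.
Start: joints at [-86.27, 5.964, 5.575, 89.605, 0, 77.527], TCP at [0.167, -0.576, 0.304] pointing down, gripper open.
Joint ranges: [-171.21, 171.21], [-48.23, 106.86], [-62.78, 66.21], [-105.2, 120.99], [-86.42, 89.51], [-180, 180]. Speed limits (degrees/s): [127.2, 127.2, 147.25, 180, 180, 180].

## Interface

Orientations are given as [roll, pitch, yaw] about the fixed x, y, z axes, in that order (R = Rz(yaw) Ry(pitch) Rx(roll)).
In Python, from plant import robot gives the robot as it stands. Calls block until the motion is done:
- robot.move_pose(position, orientation): joint-space move of the TCP to a pose.
- robot.line_to(position, vel=0.15, rotation=None, guard=None): straight line of the TCP; rotation=None keeps the orientation; vel is the mean speed in m/s. With guard (N) it stops when the force on the tool has changed by that much, and returns True; else False.
- robot.goto_joints(angles): joint-space move.
- robot.set_gripper(opening): finger opening in m; the grip force is fixed at half the most; returns when the fingers have stopped.
- robot.pause(seconds).
- robot.ik(position, orientation): joint angles nearest the present ones, or None.
- robot.observe(): the state.
- robot.grab_frame(name): name is "side" or "top" or "wrist"; returns the picture (384x512x3 uint8, blue, green, red); there is no depth.
- robot.get_calibration(name): a dict with "vertical_fov" (degrees; the focal length in pixels is half the picture's height over the tangent of half this angle, whatever the lens; pixels are square), "cx", "cy" (the principal point, pixels), "rvec" (rotation vector, rad) and "tvec" (3), from world to camera coordinates, as OpenCV has them. Camera axes: x right, y down, z forward; pixel columns grow to the right and rows downward; lengths in m; the calibration is good to about 2 mm. A picture is of the moment at which its call begins: read the wrist's pose just before it. get_calibration takes no time and is no camera call; for the wrist camera it gives the pose at the moment of the call.
A pose or a line that the arm cannot do raises robot.IKError and nothing moves.
- robot.job_done(): hands the job in, once; it reports no verdict.
The state is a dict: "time": time; "q": joint angles; "qvel": joint speeds; "joint_torque": joint torques, N m; "tool_pos": TCP position; "tcp_rot": TCP orientation; "ft_force": force on the tool from outside, world axes, zero at the start; "torque": the same for the moment, N m; "gripper_width": finger opening in m.
Only numpy, scipy, OpenCV 4.12 (cv2) and the standard library are available. Lean on these libraries where they do the work, as an engineer would, in place of code of your own. Each camera call takes 0.05 s, during which the arm holds its last target. There are 200 camera calls.

## Working session

There is one attempt and no reset: what is moved stays moved. The work goes in short steps, each a Python script; the robot and the scene stay as the last script left them, time stands still between calls to the robot, and variables do not carry over. Pictures are saved under pics/ and viewed, about 8 in all and at most 12, crops included, and the job is handed in when it is done.

```bash
ls; mkdir -p pics; cat > h.py <<'E'
import numpy as np, cv2
from plant import robot
def cal(n):
    c=robot.get_calibration(n); f=192/np.tan(np.radians(c["vertical_fov"])/2)
    K=np.array([[f,0,c["cx"]],[0,f,c["cy"]],[0,0,1.]]); R=cv2.Rodrigues(np.array(c["rvec"],float))[0]
    return K,R,np.array(c["tvec"],float)
def pix2w(c,u,v,z):
    K,R,t=c; d=R.T@np.linalg.solve(K,[u,v,1.]); o=-R.T@t
    return o+d*(z-o[2])/d[2]
def w2pix(c,p):
    K,R,t=c; q=K@(R@np.asarray(p,float)+t); return q[:2]/q[2]
E
python3 - <<'E'
from h import *
for n in ("top","side"):
    im=robot.grab_frame(n); cv2.imwrite(f"pics/{n}0.png",im)
    cv2.imwrite(f"pics/{n}0b.png",cv2.resize(im,(800,600),interpolation=cv2.INTER_CUBIC))
    print(n,robot.get_calibration(n))
    K,R,t=cal(n); print(-R.T@t)
print(robot.observe())
E
```

```text
pics
top {'vertical_fov': 56.703468145057116, 'cx': 252.9586745418173, 'cy': 193.52205786177615, 'rvec': array([ 2.13694074, -2.19497753,  0.17986768]), 'tvec': array([-0.05113294,  0.5122939 ,  0.95063352])}
[ 0.37897814 -0.03229086  1.01197657]
side {'vertical_fov': 49.06349812104523, 'cx': 259.7516993872981, 'cy': 189.8181404048683, 'rvec': array([ 2.12484847, -0.03890764,  0.05047449]), 'tvec': array([-0.52877569,  0.03850009,  1.15538798])}
[ 0.46850591 -0.98592577  0.65150592]
{'time': 0.1, 'q': array([-8.62725765e+01,  5.99788391e+00,  5.53276904e+00,  8.96050513e+01,
        1.08344766e-03,  7.75264777e+01]), 'qvel': array([-0.09143541, -0.00731565,  0.15285754,  0.04364423, -0.05929588,
        0.02310598]), 'joint_torque': array([ 6.82623155e-03, -5.58207679e+01,  5.04718530e+01,  1.31703299e-02,
       -1.73375902e-04, -1.77693602e-05]), 'tool_pos': array([ 0.16740147, -0.57595793,  0.30318462]), 'tcp_rot': array([-1.79931724e+02, -1.62129600e-02,  1.62009355e+01]), 'ft_force': array([0.53583313, 0.46132188, 0.30005445]), 'torque': array([-0.01602995,  0.07267161, -0.03002402]), 'gripper_width': 0.08547777529579459}
```

View pics/top0b.png

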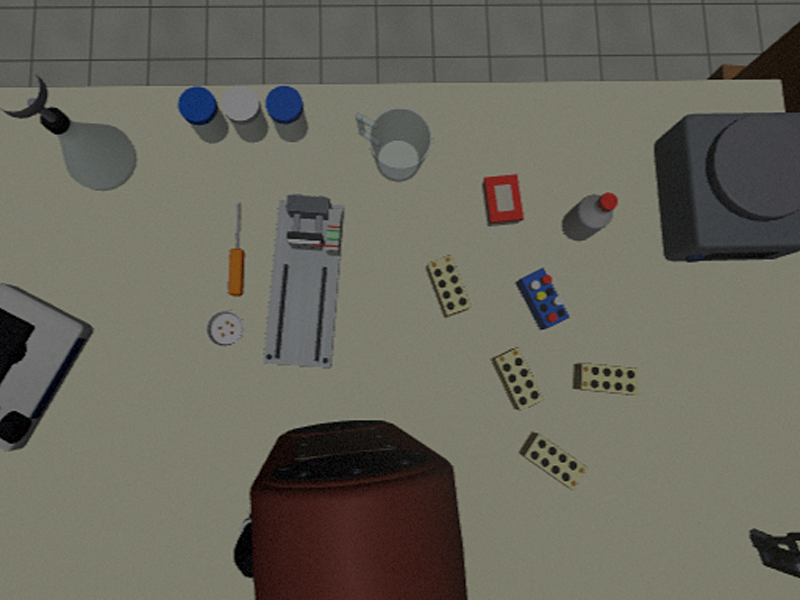

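View pics/side0b.png

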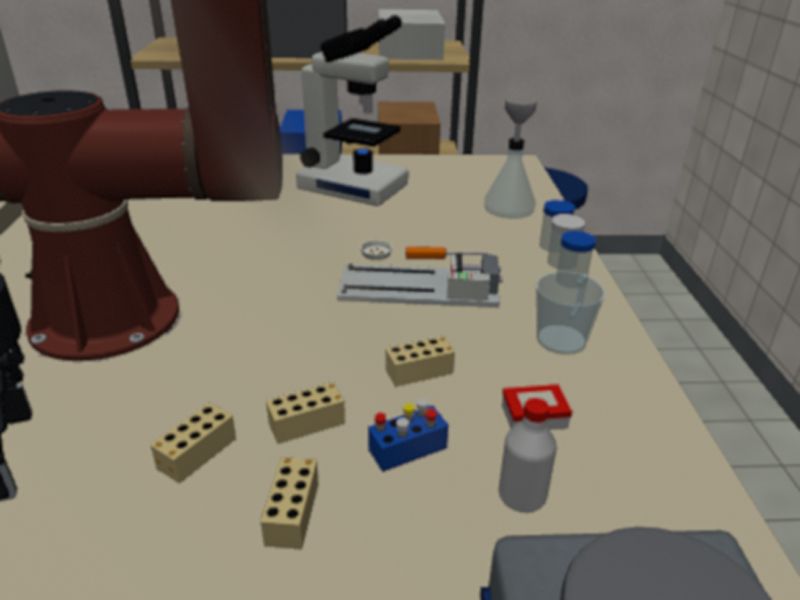

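The top view shows four cream racks. The leftmost, at about (448,285) of 800x600, has its brass dots at the far end. The jig is at (305,285), with plate and pointer near its far end, and the screw dish and driver are to its left. The side view agrees with this. Next I'll get coarse positions and a wrist view over the rack.

```bash
python3 - <<'E'
from h import *
c=cal("top"); s=.64
for name,u,v,z in [("rack far L",428,264,.045),("rack far R",451,256,.045),("rack near L",445,315,.045),("rack near R",469,307,.045),
  ("jig near L",264,362,.014),("jig near R",331,366,.014),("jig far R",343,206,.014),("jig far L",279,200,.014),("wash",590,225,0)]:
    print(name,pix2w(c,u*s,v*s,z).round(3))
R=np.mean([pix2w(c,u*s,v*s,.045) for u,v in [(428,264),(451,256),(445,315),(469,307)]],0)
f=pix2w(c,439.5*s,260*s,.045)-pix2w(c,457*s,311*s,.045); yaw=np.degrees(np.arctan2(f[1],f[0])); print("rack",R,yaw,np.hypot(*f[:2]))
K,Rw,t=cal("wrist"); o=robot.observe(); 
print("cam offset",-Rw.T@t-o["tool_pos"],"axis",Rw[2],"x",Rw[0])
a=robot.ik([R[0],R[1],.30],[180,0,yaw+180]); print(a)
robot.goto_joints(a); robot.pause(.3)
cw=cal("wrist"); im=robot.grab_frame("wrist"); np.savez("w1.npz",K=cw[0],R=cw[1],t=cw[2])
cv2.imwrite("pics/w1.png",cv2.resize(im,(800,600),interpolation=cv2.INTER_CUBIC)); print(robot.observe()["time"],robot.observe()["tool_pos"],w2pix(cw,[R[0],R[1],.045])/s)
E
```

```text
rack far L [ 0.577 -0.125  0.045]
rack far R [ 0.59  -0.166  0.045]
rack near L [ 0.485 -0.151  0.045]
rack near R [ 0.498 -0.194  0.045]
jig near L [0.413 0.17  0.014]
jig near R [0.402 0.052 0.014]
jig far R [0.696 0.026 0.014]
jig far L [0.71  0.144 0.014]
wash [ 0.654 -0.439  0.   ]
rack [ 0.53750117 -0.15907651  0.045     ] 16.478710590936615 0.09600975974086338
cam offset [0.06675377 0.01984161 0.06973232] axis [-0.26641731 -0.07608258 -0.96085028] x [ 0.28038678 -0.95988553 -0.00173734]
[-29.85431184  -0.99240544  -1.97525116  89.01715428   0.
 -46.33302244]
2.4583 [ 0.53743058 -0.15933458  0.2999799 ] [400.74019492 270.39356793]
```

View pics/w1.png

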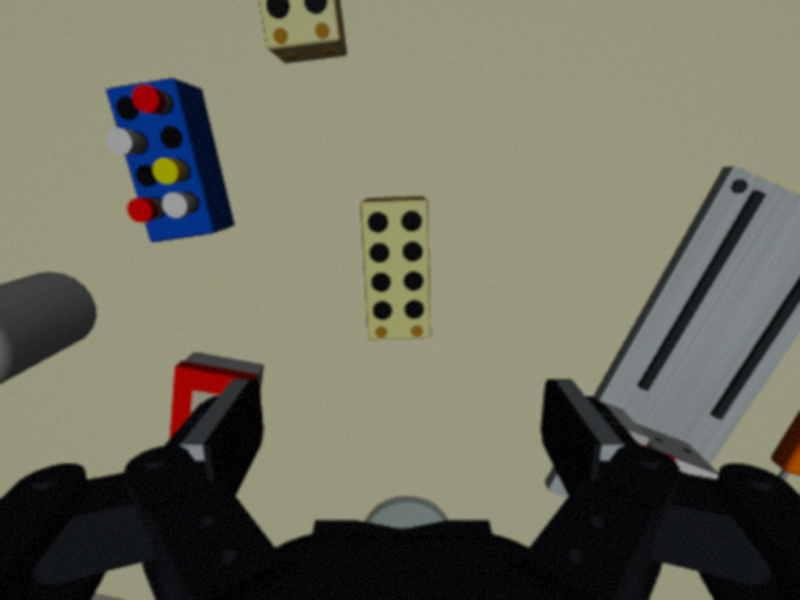

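The wrist view has the robot side at the top. The rack's top corners are near (361,202), (426,199), (431,337) and (368,339), with the brass dots at the far end (y≈331). Next is a similar look at the jig.

```bash
python3 - <<'E'
from h import *
s=.64; d=np.load("w1.npz"); c=(d["K"],d["R"],d["t"])
P=[pix2w(c,u*s,v*s,.045) for u,v in [(361,202),(426,199),(431,337),(368,339)]]
print(np.round(P,4)); R=np.mean(P,0); f=P[2]+P[3]-P[0]-P[1]; print(R,np.degrees(np.arctan2(f[1],f[0])),np.hypot(*f[:2])/2, np.linalg.norm(P[0]-P[1]),np.linalg.norm(P[2]-P[3]))
J=[.555,.098]
a=robot.ik([J[0],J[1],.30],[180,0,-5+180]); print(a)
robot.goto_joints(a); robot.pause(.3)
cw=cal("wrist"); im=robot.grab_frame("wrist"); np.savez("w2.npz",K=cw[0],R=cw[1],t=cw[2])
cv2.imwrite("pics/w2.png",cv2.resize(im,(800,600),interpolation=cv2.INTER_CUBIC)); print(robot.observe()["time"],robot.observe()["tool_pos"])
E
```

```text
[[ 0.4999 -0.1981  0.045 ]
 [ 0.4856 -0.1567  0.045 ]
 [ 0.5789 -0.1237  0.045 ]
 [ 0.5935 -0.1675  0.045 ]]
[ 0.5395048  -0.16151537  0.045     ] 18.796455027082065 0.09874113061675503 0.04382348590517016 0.04612429657932773
[-3.280618   -0.46198005 -1.44894284 89.01303721  0.          1.719382  ]
3.8167 [0.55511838 0.09733274 0.29996828]
```

View pics/w2.png

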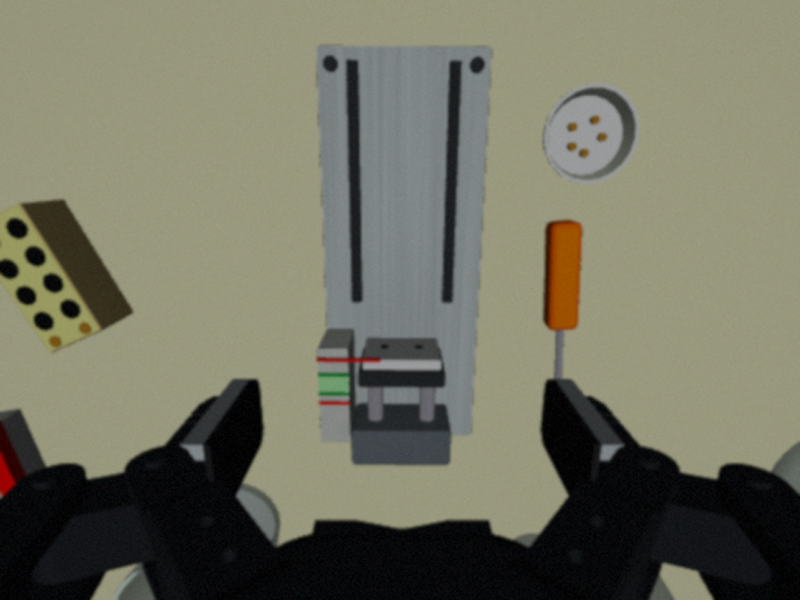

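The wrist view shows the jig clearly:
- Near corners are at (318,46) and (491,46), and the far left (+y) corner is at (470,433).
- The lips' inner edges run from x≈358 to 362 and from x≈450 to 443.
- The plate's front bottom edge is at y≈339.
- The pointer is at y≈360, the green marks at 374 and 394, and the red mark at 403.

I'll fit the jig pose to these points.

```bash
cat > fit.py <<'E'
from h import *
from scipy.optimize import least_squares
s=.64; d=np.load("w2.npz"); c=(d["K"],d["R"],d["t"])
F=[(-150,-60,14,318,46),(-150,60,14,491,46),(150,60,14,470,433),(-140,-31,20,358,60),(-140,31,20,450,61),(30,-31,20,362,301),(30,31,20,443,302),
 (80,-49,59,334,384),(95,-49,59,334,403),(60,-28,14,368,339),(60,28,14,437,339),(60,-28,61.5,361,360),(60,28,61.5,441,360)]
F=np.array(F,float)
def w(p,q): 
    C,S=np.cos(p[2]),np.sin(p[2]); return np.array([p[0]+C*q[0]-S*q[1],p[1]+S*q[0]+C*q[1],q[2]])
r=lambda p: np.concatenate([w2pix(c,w(p,f[:3]/1000))/s-f[3:] for f in F])
o=least_squares(r,[.555,.098,-.09],loss="soft_l1",x_scale=[.1,.1,.1])
print(o.x[:2],np.degrees(o.x[2])); print(r(o.x).reshape(-1,2).round(1).tolist())
E
python3 fit.py
```

```text
[0.55648643 0.09823038] -5.419491648020776
[[-2.6, -1.3], [1.7, 0.2], [1.1, 3.3], [-0.2, -0.5], [0.2, -0.7], [-0.2, 1.8], [-0.8, 1.3], [-0.4, 0.4], [0.3, 0.1], [-1.3, -2.4], [-0.3, -1.9], [1.1, 0.3], [0.5, 0.8]]
```

```bash
python3 - <<'E'
from h import *
p=np.array([.5395,-.1615]); o=[180,0,198.5]
robot.move_pose([*p,.17],o)
print("hit",robot.line_to([*p,.085],vel=.1,guard=8)); 
robot.set_gripper(.03); ob=robot.observe(); print(ob["gripper_width"],ob["tool_pos"],ob["ft_force"])
robot.line_to([*p,.16],vel=.12); robot.pause(.2)
ob=robot.observe(); print(ob["time"],ob["gripper_width"],ob["tool_pos"],ob["tcp_rot"],ob["ft_force"])
cw=cal("wrist"); im=robot.grab_frame("wrist"); np.savez("w3.npz",K=cw[0],R=cw[1],t=cw[2],p=ob["tool_pos"])
cv2.imwrite("pics/w3.png",cv2.resize(im,(800,600),interpolation=cv2.INTER_CUBIC))
E
```

```text
hit False
0.045263311588540134 [ 0.53993121 -0.16174901  0.08572653] [ 0.35653539 -0.15018177  4.16572103]
7.3583 0.04536552329442408 [ 0.53904323 -0.16123773  0.15896872] [ 1.79931975e+02 -6.51607873e-02 -1.61497497e+02] [-0.14397821 -0.05325381 -3.90612295]
```

View pics/w3.png

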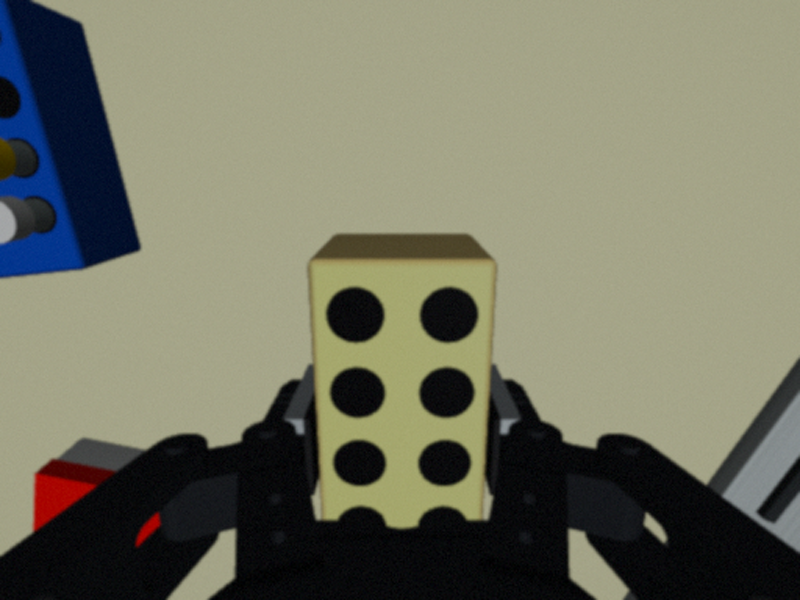

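The rack is held square, with its near top edge at y≈262, centred at x≈403. I'll compute the in-hand offset, carry the rack over the jig and lower it under guard.

```bash
cat >> h.py <<'E'
J=np.array([.5565,.0982]); YJ=-5.42
def jw(x,y=0.):
    a=np.radians(YJ); return J+np.array([np.cos(a)*x-np.sin(a)*y,np.sin(a)*x+np.cos(a)*y])
def toj(p):
    a=np.radians(YJ); d=np.asarray(p)[:2]-J; return np.array([np.cos(a)*d[0]+np.sin(a)*d[1],-np.sin(a)*d[0]+np.cos(a)*d[1]])
def st(m):
    o=robot.observe(); a=np.radians(YJ); f=o["ft_force"]
    print(m,"t%.2f"%o["time"],"tcp jig mm",(1e3*toj(o["tool_pos"])).round(1),"z",o["tool_pos"][2].round(4),"yaw",o["tcp_rot"].round(2),"Fx %.2f Fy %.2f Fz %.2f"%(f[0]*np.cos(a)+f[1]*np.sin(a),-f[0]*np.sin(a)+f[1]*np.cos(a),f[2]),"w",o["gripper_width"].round(4))
E
python3 - <<'E'
from h import *
s=.64; d=np.load("w3.npz"); c=(d["K"],d["R"],d["t"]); p=d["p"]
q=pix2w(c,403*s,262*s,p[2]-.0407); a=np.radians(18.5); e=q-p
off=np.array([np.cos(a)*e[0]+np.sin(a)*e[1],-np.sin(a)*e[0]+np.cos(a)*e[1]]); print("near end rel TCP (rack axes)",off,"centre off x",off[0]+.05)
w=[pix2w(c,u*s,v*s,p[2]-.0407) for u,v in [(310,262),(496,262)]]; print("width",np.linalg.norm(w[0]-w[1]))
rot=[180,0,180+YJ]
robot.move_pose([*jw(-.035-off[0]-.05),.16],rot); st("above")
robot.line_to([*jw(-.035-off[0]-.05),.110],vel=.1); robot.pause(.2); st("low")
print(robot.line_to([*jw(-.035-off[0]-.05),.0965],vel=.02,guard=3)); st("down")
im=robot.grab_frame("top")[60:260,130:330]; cv2.imwrite("pics/t4.png",cv2.resize(im,(600,600),interpolation=cv2.INTER_CUBIC))
E
```

```text
near end rel TCP (rack axes) [-0.04935003  0.00106675] centre off x 0.0006499685220456575
width 0.04417826415247553Traceback (most recent call last):
  File "<stdin>", line 7, in <module>
  File "h.py", line 19, in st
    print(m,"t%.2f"%o["time"],"tcp jig mm",(1e3*toj(o["tool_pos"])).round(1),"z",o["tool_pos"][2].round(4),"yaw",o["tcp_rot"].round(2),"Fx %.2f Fy %.2f Fz %.2f"%(f[0]*np.cos(a)+f[1]*np.sin(a),-f[0]*np.sin(a)+f[1]*np.cos(a),f[2]),"w",o["gripper_width"].round(4))
                                                                                                                                                                                                                                         ^^^^^^^^^^^^^^^^^^^^^^^^
AttributeError: 'float' object has no attribute 'round'
```

```bash
sed -i 's/o\["gripper_width"\].round(4)/round(float(o["gripper_width"]),4)/' h.py
python3 - <<'E'
from h import *
b=jw(-.0356); st("above")
robot.line_to([*b,.110],vel=.1); robot.pause(.2); st("low")
print(robot.line_to([*b,.0965],vel=.02,guard=3)); st("down")
cw=cal("wrist"); im=robot.grab_frame("wrist"); np.savez("w4.npz",K=cw[0],R=cw[1],t=cw[2])
cv2.imwrite("pics/w4.png",cv2.resize(im,(800,600),interpolation=cv2.INTER_CUBIC))
E
```

```text
above t8.43 tcp jig mm [-35.3  -0.6] z 0.16 yaw [-1.7998e+02  2.0000e-02  1.7460e+02] Fx -0.02 Fy -0.86 Fz -4.11 w 0.0452
low t9.28 tcp jig mm [-35.   0.] z 0.1108 yaw [1.8000e+02 8.0000e-02 1.7458e+02] Fx 0.52 Fy 0.08 Fz -3.14 w 0.0453
True
down t9.82 tcp jig mm [-35.6   0. ] z 0.0997 yaw [-180.      0.    174.59] Fx 0.19 Fy 0.20 Fz 3.96 w 0.045
```

View pics/w4.png

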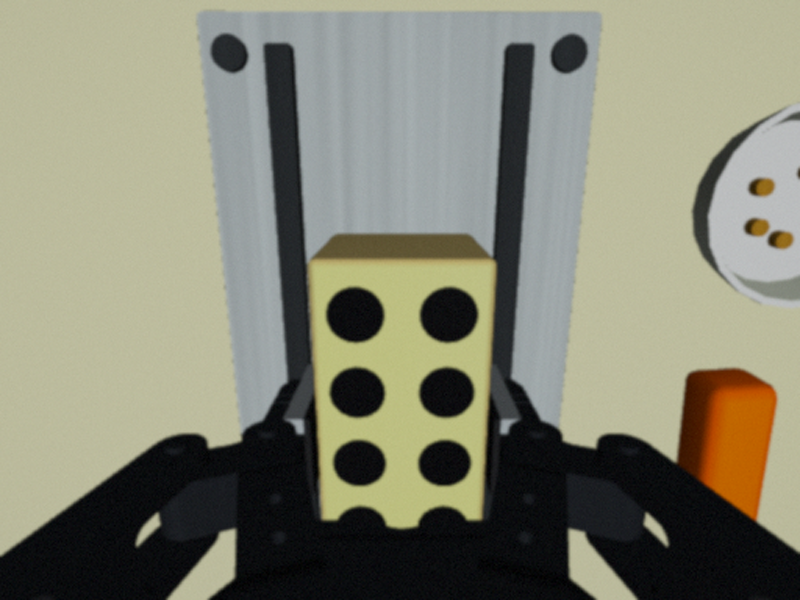

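The bed contact came at the expected height (z=0.0997). The rack is centred between the lips and square. Next is the push, in stages.

```bash
python3 - <<'E'
from h import *
z=.0998
robot.line_to([*jw(-.034),z],vel=.02); st("eased")
robot.line_to([*jw(.004),z],vel=.05); robot.pause(.2); st("pre")
for x in (.012,.016,.020,.024):
    if robot.line_to([*jw(x),z],vel=.02,guard=9): print("guard")
    robot.pause(.15); st(f"x{x}")
for n in ("side","top"):
    im=robot.grab_frame(n); im=im[130:210,200:340] if n=="side" else im[110:240,150:250]
    cv2.imwrite(f"pics/{n}5.png",cv2.resize(im,None,fx=5 if n=="side" else 4,fy=5 if n=="side" else 4,interpolation=cv2.INTER_CUBIC))
E
```

```text
eased t10.15 tcp jig mm [-33.8  -0. ] z 0.0997 yaw [-1.8000e+02 -1.0000e-01  1.7458e+02] Fx 1.61 Fy 0.11 Fz 0.13 w 0.0455
pre t11.26 tcp jig mm [3.9 0. ] z 0.0998 yaw [-1.8000e+02 -1.1000e-01  1.7458e+02] Fx 0.60 Fy 0.77 Fz -1.32 w 0.0449
x0.012 t11.96 tcp jig mm [12.1  0.1] z 0.0998 yaw [ 1.7999e+02 -9.0000e-02  1.7459e+02] Fx 0.08 Fy 0.39 Fz -1.68 w 0.0453
x0.016 t12.46 tcp jig mm [15.9  0. ] z 0.0998 yaw [-1.8000e+02 -1.3000e-01  1.7458e+02] Fx -3.46 Fy 1.64 Fz 2.34 w 0.0453
x0.02 t12.96 tcp jig mm [19.7  0. ] z 0.0998 yaw [-1.8000e+02 -1.5000e-01  1.7458e+02] Fx -5.78 Fy 1.71 Fz 1.42 w 0.0453
x0.024 t13.46 tcp jig mm [23.4  0.1] z 0.0997 yaw [-179.99   -0.19  174.59] Fx -7.35 Fy 0.84 Fz 4.67 w 0.0453
```

View pics/side5.png

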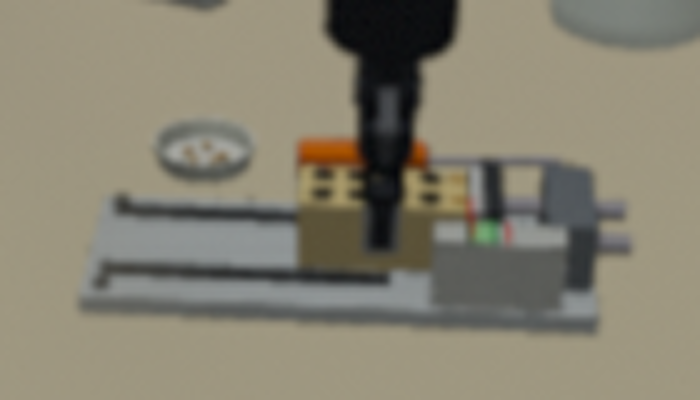

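In the side view the pointer is at about x=471 of the crop, just at or before the green patch (476–500). The red mark is at about x=508. I'll push a bit more and measure the pointer against the red mark, scaled from the rest picture.

```bash
cat > ptr.py <<'E'
from h import *
from scipy.signal import find_peaks
c=cal("side"); 
def prof(ims):
    im=np.mean([i.astype(np.float32) for i in ims],0); X=np.arange(50,106,.25); r=[]; g=[]
    for x in X:
        P=np.array([w2pix(c,[*jw(x/1e3,y/1e3),.059]) for y in (-57,-54,-51,-48,-45,-42)]).astype(np.float32)
        v=cv2.remap(im,P[:,0].copy(),P[:,1].copy(),cv2.INTER_LINEAR).reshape(-1,3).mean(0)
        r.append(v[2]-(v[0]+v[1])/2); g.append(v[1]-(v[0]+v[2])/2)
    r=np.array(r); g=np.array(g)
    for n,a in (("red",r),("green",g)):
        k,pr=find_peaks(a,prominence=4); print(n,[(X[i],round(float(a[i]),1)) for i in k])
    print("red prof",r[::8].round(0).tolist()); print("grn prof",g[::8].round(0).tolist())
E
python3 - <<'E'
from ptr import *
prof([cv2.imread("pics/side0.png")])
robot.line_to([*jw(.027),.0998],vel=.02,guard=6); robot.pause(.3); st("27")
fr=[robot.grab_frame("side") for _ in range(6)]; prof(fr); st("27")
cv2.imwrite("pics/s6.png",np.mean(fr,0))
E
```

```text
red [(np.float64(61.75), 30.2), (np.float64(96.0), 39.0)]
green [(np.float64(79.0), 46.0)]
red prof [-5.0, -4.0, -3.0, 0.0, 10.0, 21.0, 30.0, 17.0, 8.0, 0.0, -2.0, -9.0, -17.0, -23.0, -23.0, -22.0, -21.0, -23.0, -24.0, -24.0, -18.0, -2.0, 18.0, 39.0, 26.0, 13.0, 2.0, -1.0]
grn prof [2.0, 3.0, 3.0, 2.0, -3.0, -8.0, -12.0, -6.0, -1.0, 3.0, 6.0, 17.0, 31.0, 44.0, 45.0, 46.0, 45.0, 46.0, 46.0, 41.0, 29.0, 12.0, -3.0, -16.0, -10.0, -3.0, 2.0, 3.0]
27 t14.07 tcp jig mm [25.1  0.1] z 0.0998 yaw [-179.98   -0.3   174.59] Fx -0.73 Fy -0.05 Fz 5.54 w 0.0454
red [(np.float64(76.0), 26.9), (np.float64(96.0), 39.0)]
green [(np.float64(73.25), 14.2), (np.float64(84.75), 45.0)]
red prof [20.0, 15.0, 9.0, 4.0, 2.0, 1.0, 1.0, 1.0, 1.0, 0.0, -2.0, -1.0, 8.0, 27.0, 10.0, -6.0, -18.0, -22.0, -24.0, -24.0, -18.0, -2.0, 19.0, 39.0, 26.0, 12.0, 2.0, -1.0]
grn prof [8.0, 7.0, 5.0, 4.0, 4.0, 3.0, 4.0, 3.0, 3.0, 4.0, 6.0, 11.0, 13.0, 9.0, 22.0, 34.0, 42.0, 44.0, 45.0, 41.0, 28.0, 12.0, -4.0, -16.0, -10.0, -3.0, 2.0, 3.0]
27 t14.37 tcp jig mm [25.1  0.1] z 0.0997 yaw [-179.98   -0.3   174.59] Fx -1.13 Fy -0.15 Fz 4.50 w 0.0449[ WARN:0@5.651] global loadsave.cpp:1063 imwrite_ Unsupported depth image for selected encoder is fallbacked to CV_8U.
```

The pointer is at 14.5 mm (61.75→76 on the scale, within 1 mm of the arm's geometry), so 5.5 mm remain. The guard tripped on downward load, so I'll ease the load upward slightly and finish to TCP x≈30.5 mm by position. The red mark is about 15 mm farther than that.

```bash
python3 - <<'E'
from ptr import *
z=.1003
robot.line_to([*jw(.0275),z],vel=.01); robot.pause(.2); st("27.5")
robot.line_to([*jw(.0305),z],vel=.01); robot.pause(.5); st("30.5"); robot.pause(.2); st("30.5")
fr=[robot.grab_frame("side") for _ in range(6)]; prof(fr); st("end")
im=np.mean(fr,0).astype(np.uint8)[130:210,200:340]
cv2.imwrite("pics/s7.png",cv2.resize(im,None,fx=5,fy=5,interpolation=cv2.INTER_CUBIC))
cv2.imwrite("pics/w7.png",robot.grab_frame("wrist"))
E
```

```text
27.5 t15.08 tcp jig mm [26.4  0.1] z 0.1 yaw [-179.99   -0.57  174.61] Fx -8.41 Fy -0.02 Fz 5.28 w 0.0454
30.5 t16.03 tcp jig mm [29.2  0. ] z 0.1 yaw [-179.98   -0.6   174.61] Fx -9.52 Fy -0.54 Fz 7.47 w 0.0453
30.5 t16.23 tcp jig mm [29.2  0. ] z 0.1 yaw [-179.98   -0.6   174.61] Fx -9.68 Fy 1.05 Fz 6.25 w 0.0451
red [(np.float64(81.5), 24.0), (np.float64(96.0), 38.7)]
green [(np.float64(76.0), 37.3), (np.float64(87.25), 42.0)]
red prof [20.0, 15.0, 9.0, 3.0, 2.0, 1.0, 1.0, 1.0, 1.0, 0.0, -1.0, -9.0, -14.0, -14.0, 4.0, 17.0, 22.0, 2.0, -14.0, -22.0, -18.0, -2.0, 18.0, 39.0, 26.0, 12.0, 2.0, -1.0]
grn prof [8.0, 7.0, 5.0, 4.0, 4.0, 3.0, 3.0, 3.0, 3.0, 4.0, 6.0, 17.0, 29.0, 37.0, 25.0, 16.0, 12.0, 27.0, 37.0, 39.0, 29.0, 12.0, -3.0, -16.0, -10.0, -3.0, 2.0, 3.0]
end t16.53 tcp jig mm [29.2  0.1] z 0.1 yaw [-179.98   -0.59  174.61] Fx -9.78 Fy -0.34 Fz 6.50 w 0.0454
```

View pics/s7.png

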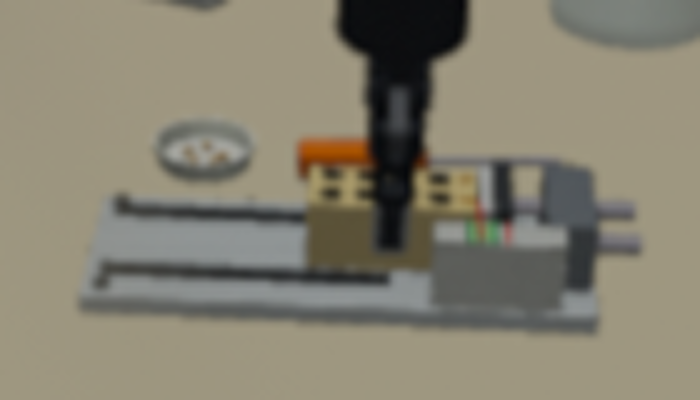

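View pics/w7.png

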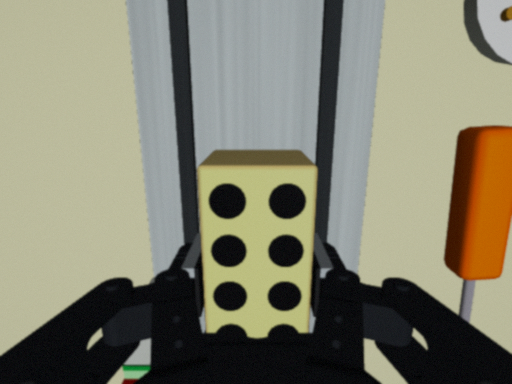

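The pointer has moved 20.2 mm, midway between the green marks. The wrist view shows the rack square between the lips. I'll do one numeric check of the centring from this saved picture before handing in.

```bash
python3 - <<'E'
from h import *
im=cv2.imread("pics/w7.png"); c=cal("wrist"); g=im.astype(int).sum(2)
for v in (60,100,140):
    d=[u for u in range(150,370) if g[v,u]<200]; l=max(u for u in d if u<256)+1; r=min(u for u in d if u>256)
    a,b=toj(pix2w(c,l,v,.020)),toj(pix2w(c,r,v,.020)); print("lips inner y mm",1e3*a[1],1e3*b[1])
y=im.astype(int); m=(y[180,:,1]-y[180,:,0])
u=np.where((m>25)&(np.arange(512)>180)&(np.arange(512)<340))[0]; print(u.min(),u.max(),[1e3*toj(pix2w(c,x,180,.059))[1] for x in (u.min(),u.max())])
st("now")
E
```

```text
lips inner y mm -30.59804370955615 29.61940099385081
lips inner y mm -30.65937245320218 29.70589314953304
lips inner y mm -30.725021987519455 29.798479049797564
198 316 [np.float64(-22.02773063507507), np.float64(22.550005619202086)]
now t16.58 tcp jig mm [29.2  0.1] z 0.1 yaw [-179.98   -0.6   174.62] Fx -10.36 Fy -0.55 Fz 5.97 w 0.0448
```

The rack is centred to within 1 mm (lip midline at -0.5 mm, rack at +0.3 mm) and parallel to the lips. Handing in.

```bash
python3 -c "
from h import *
robot.job_done(); st('done')"
```

```text
the job is handed in; nothing more can be done
the job is handed in; nothing more can be done
```

I picked up the leftmost cream rack body and set it on the jig bed with its brass end towards the plate. I then pushed it against the plate and handed the job in at about 16.6 s, with the gripper still holding it pressed there.

**Last checks:**
- **Pointer:** it moved 20.2 mm from rest, measured in the side camera. That is midway between the green marks and well short of the red mark.
- **Position:** the rack is centred within about 1 mm. It is parallel to the lips by eye, the tool is within 0.1° of the jig's yaw, and tool tilt is about 0.6°.
- **Bed contact:** on lowering, the rack met the bed at the expected height.
- **Bystanders:** I touched none of them on the way. The dish and driver look unmoved in the last pictures, but I did not measure any of them.

**What disagreed:**
- **Push force:** the wrist reads about 10 N against the 8 N the spring should give. I put the difference down to friction on the bed and sensor noise, because the arm also presses the rack down with about 10 N.
- **Guard stop:** one push stopped early at 25 mm when the force guard tripped, and the push reading there fell to about 1 N. I finished the last few millimetres by position instead.
- **Arm position:** the arm sits about 1 mm short of its commanded position. The pointer reading takes precedence over that.

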